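Check the syringe filters on the filtration stand

TASK

Hang the amber splash guard on the two pins of the filtration stand and let go of it; only then press the plungers of the three syringes one by one to check their filters. A plunger that runs freely is pushed fully home and its syringe stays in the stand; one that grows stiff as you push has a blocked filter: stop there without forcing it. When all three have been tried, lift the blocked syringe out and put it in the yellow waste tub, leaving everything else on the bench where it is.

Things in the scene. Friction and masses are not known exactly. Their poses are not given: they have to be found in the camera images.
- stand: Fixed filtration stand, white base, slate-grey board. Origin under the centre of its 130 x 200 x 12 mm base; x from its front (guard side) to its two rear columns, y to its left, z up. Board 12 mm thick, 190 mm wide, x -51 to +50 mm, top at z = 130 mm. Column caps at x 38, y +-78 mm stand 8 mm above the board. Three syringe holes, 22 mm across, at x = 12 mm, y = +52, 0, -52 mm.
- pin_left (a point): Foot of the left guard pin, on the pin's axis at the level of the board's top (stand x -35, y +78, z 130 mm). The pin is an upright steel pin, 8 mm in diameter, 22 mm tall, tapering over its top 8 mm. Axes as the stand's.
- pin_right (a point): The same of the right guard pin (stand y -78 mm).
- guard: Loose amber see-through splash guard, 4 mm acrylic, about 0.2 kg, standing on the bench. Origin at its lower edge's level, below the midpoint between its two holes; x from front panel to open rear, y to its left, z up. Front panel 218 mm wide, outer face at x = -32 mm; side wings back to x = +55 mm, 210 mm apart inside; open below; top strip x -32 to +18, z 106 to 110 mm.
- guard_grip (a point): Centre of the guard's black grip block, 20 mm (guard x) by 26 mm (guard y) by 40 mm tall, standing on the middle of the top strip (guard x -10, y 0, z 130 mm).
- guard_hole_left (a point): Centre of the guard's left 12 mm hole, at the underside of the top strip (guard x 0, y +78, z 106 mm). It goes over pin_left: the strip then lies on the stand's board, the front panel hangs before the board's front edge, the wings outside its ends, the guard's x along the stand's x, its lower edge 24 mm above the bench.
- guard_hole_right (a point): The same of the right hole (guard y -78 mm); it goes over pin_right.
- syringe_a: 10 ml clear syringe hanging upright in one of the stand's three holes; any syringe may be in any hole. Origin on its axis under its finger flange (24 x 34 x 3 mm, 34 along y), which rests on the board; z up. Below: barrel 16 mm across, 70 mm long, nozzle and blue filter 17 mm across, ending 96 mm below the origin. About 25 g. Any one of the three may be the blocked one.
- syringe_b: 10 ml clear syringe hanging upright in one of the stand's three holes; any syringe may be in any hole. Origin on its axis under its finger flange (24 x 34 x 3 mm, 34 along y), which rests on the board; z up. Below: barrel 16 mm across, 70 mm long, nozzle and blue filter 17 mm across, ending 96 mm below the origin. About 25 g. Any one of the three may be the blocked one.
- syringe_c: 10 ml clear syringe hanging upright in one of the stand's three holes; any syringe may be in any hole. Origin on its axis under its finger flange (24 x 34 x 3 mm, 34 along y), which rests on the board; z up. Below: barrel 16 mm across, 70 mm long, nozzle and blue filter 17 mm across, ending 96 mm below the origin. About 25 g. Any one of the three may be the blocked one.
- plunger_a_top (a point): Top centre of the white thumb disc (22 mm across, 3 mm thick) on the plunger of syringe_a. The plunger is a 12 mm thick rod below the disc and slides straight down the syringe's axis. With the plunger fully home this point is 14 mm above the syringe's origin.
- plunger_b_top (a point): Top centre of the white thumb disc (22 mm across, 3 mm thick) on the plunger of syringe_b. The plunger is a 12 mm thick rod below the disc and slides straight down the syringe's axis. With the plunger fully home this point is 14 mm above the syringe's origin.
- plunger_c_top (a point): Top centre of the white thumb disc (22 mm across, 3 mm thick) on the plunger of syringe_c. The plunger is a 12 mm thick rod below the disc and slides straight down the syringe's axis. With the plunger fully home this point is 14 mm above the syringe's origin.
- plunger_a (a joint): How far plunger_a is pushed in, in metres: 0 fully drawn out, 0.055 fully home. It starts between 0.010 and 0.022. A free plunger takes a steady 3 to 4 N and stays where it is left. If the filter is blocked (one of the three), trapped air adds 0.5 N per mm pushed and the plunger springs part way back when let go: clearly blocked at 8 to 10 N, forced beyond about 14 N (0.038).
- plunger_b (a joint): How far plunger_b is pushed in, in metres: 0 fully drawn out, 0.055 fully home. It starts between 0.010 and 0.022. A free plunger takes a steady 3 to 4 N and stays where it is left. If the filter is blocked (one of the three), trapped air adds 0.5 N per mm pushed and the plunger springs part way back when let go: clearly blocked at 8 to 10 N, forced beyond about 14 N (0.038).
- plunger_c (a joint): How far plunger_c is pushed in, in metres: 0 fully drawn out, 0.055 fully home. It starts between 0.010 and 0.022. A free plunger takes a steady 3 to 4 N and stays where it is left. If the filter is blocked (one of the three), trapped air adds 0.5 N per mm pushed and the plunger springs part way back when let go: clearly blocked at 8 to 10 N, forced beyond about 14 N (0.038).
- tub: Yellow open waste tub, fixed, 138 x 138 mm over its rim, 105 mm tall, walls 4 mm, clear opening 122 x 122 mm, floor 4 mm thick. Origin at the centre of its underside, z up.
- phone: Black phone lying flat, 155 (x) x 74 x 9 mm; origin under its centre. Not to be disturbed.
- cutter: Red box cutter lying along its x, from -73 to +80 mm, 22 mm wide, 18 mm tall; origin on the bench below it. Not to be disturbed.
- beaker: Small open glass, 54 mm across, 70 mm tall; origin under its centre. Not to be disturbed.
- reagent: Brown reagent bottle with a blue cap, 58 mm across, 155 mm tall; origin under its centre. Not to be disturbed.
- dropper: White dropper bottle with a green cap, 28 mm across, 65 mm tall; origin under its centre. Not to be disturbed.
- filter_jar: Glass jar with a white lid, 56 mm across, 55 mm tall; origin under its centre. Not to be disturbed.

How it is judged:
By the outcome, as a careful person would: the job done as asked, in the order asked, and still so for the second after the job is handed in, with the robot touching nothing.
It also fails if it takes over 72 s, if anything falls off the work surface, if the arm or the gripper's body presses on something with over 40 N, if the wrist force passes 120 N, or if a joint passes its speed limit or range.

ROBOT

A 7-joint arm with a two-finger parallel gripper is mounted at the origin on the work surface. World frame = base frame: x ahead of the robot, y to its left, z up, the work surface at z = 0. Lengths are in mm, angles in rad, forces in N, time in s.
With the tool pointing down it reaches from about 425 to 825 mm from the base axis. Payload 3.6 kg.
Tool frame: the origin (TCP) lies between the finger pads; the fingertips stand 22 mm ahead of it and the grasp point (between the pads) lies 3 mm ahead of it (ctrl.finger_overhang is the distance from the TCP to the fingertips, in mm); z points along the fingers, y is the line along which they close (so a half turn about z gives the same grasp; the last joint's range is limited). The gripper opens to 85 mm and grips with 20 to 120 N. Pads are 22 mm wide; open, the fingers measure 114 mm over their backs; the gripper's body (76 mm by 85 mm) begins 54 mm behind the grasp point. The pads swing forward as they close: fully open they stand 13 mm farther back than shut.
Start: joints at [1.179, 0.615, -0.013, 1.423, 0.008, 1.103, -0.04], TCP at [231.905, -607.194, 253.297] pointing down, gripper open.
Joint ranges: [-3.12, 3.12], [-0.3, 2.06], [-1.34, 1.32], [0.26, 2.42], [-1.36, 4.5], [0.01, 1.98], [-2.84, 2.84]. Speed limits (rad/s): [2.79, 2.79, 3.14, 3.14, 3.14, 3.14, 3.14].

INTERFACE

Orientations are given as a unit quaternion [w, x, y, z].
In Python, from station import ctrl gives the robot as it stands. Calls block until the motion is done:
- ctrl.move_pose(position, orientation): joint-space move of the TCP to a pose.
- ctrl.move_linear(position, ori=None, vel=150): straight line of the TCP; ori=None keeps the orientation; vel is the mean speed in mm/s.
- ctrl.move_joints(angles): joint-space move.
- ctrl.grip(opening, squeeze=None): finger opening in mm; squeeze is the grip in N (None keeps the last); returns when the fingers have stopped.
- ctrl.dwell(seconds).
- ctrl.ik(position, orientation): joint angles nearest the present ones, or None.
- ctrl.observe(): the state.
- ctrl.read_camera(name): name is "side" or "top"; returns the picture (400x640x3 uint8, red, green, blue); there is no depth.
- ctrl.get_calibration(name): a dict with "vfov" (degrees; the focal length in pixels is half the picture's height over the tangent of half this angle, whatever the lens; pixels are square), "cx", "cy" (the principal point, pixels), "world_to_cam" (4x4, takes a point from world to camera coordinates). Camera axes: x right, y down, z forward; pixel columns grow to the right and rows downward; lengths in mm; the calibration is good to about 2 mm. A picture is of the moment at which its call begins. get_calibration takes no time and is no camera call.
A pose or a line that the arm cannot do raises ctrl.PlanningError and nothing moves.
- ctrl.finish_job(): hands the job in; it is judged then, once.
Trained networks look in the newest picture that a camera, given by its name, has taken for a name from the list of things; names that differ only in an ending like _2 or _b are one class to them, and where a whole thing is asked for, a point or a joint stands for the part that bears it (a point fixed in the world has none). Each returns a list of dicts, best first, with "confidence" (0 to 1); they miss things now and then, are a little off and sometimes report something else, mostly with a low value. They report only what shows in the picture. A call takes as long as a camera call.
- ctrl.spot_in(camera, label): "box" ([centre column, centre row, width, height] in pixels, round what is visible of it).
The state is a dict: "time_s": time; "q": joint angles; "qvel": joint speeds; "effort": joint torques, N m; "tool_pos": TCP position; "eef_rot": TCP orientation; "wrist_force": force on the tool from outside, world axes, zero at the start; "moment": the same for the moment, N m; "width": finger opening in mm; "finger_force": force on a finger pad.
Only numpy, scipy, OpenCV 4.12 (cv2) and the standard library are available. Lean on these libraries where they do the work, as an engineer would, in place of code of your own. Each camera call takes 0.05 s, during which the arm holds its last target. There are 200 camera calls.

## Working session

There is one attempt and no reset: what is moved stays moved. The work goes in short steps, each a Python script; the robot and the scene stay as the last script left them, time stands still between calls to the robot, and variables do not carry over. Pictures are saved under pics/ and viewed, at most 10 in all, crops included, and the job is handed in when it is done.

```bash
mkdir -p pics; ls; python3 - <<'E'
from station import ctrl
import cv2,numpy as np
for c in("side","top"):
    im=ctrl.read_camera(c); cv2.imwrite(f"pics/{c}0.png",im[:,:,::-1])
    k=ctrl.get_calibration(c); print(c,k["vfov"],k["cx"],k["cy"],np.round(k["world_to_cam"],3).tolist(), [x for x in k if x not in("vfov","cx","cy","world_to_cam")])
    for n in["stand","pin_left","guard","guard_grip","guard_hole_left","syringe_a","plunger_a_top","tub","phone","cutter","beaker","reagent","dropper","filter_jar"]:
        print(n,[(round(d["confidence"],2),[round(v) for v in d["box"]]) for d in ctrl.spot_in(c,n)[:4]])
o=ctrl.observe();print(o["eef_rot"],o["width"],o["wrist_force"],o["time_s"],ctrl.finger_overhang)
E
```

```text
pics
side 46.07345596950073 323.0761118402093 196.29467369836416 [[0.977, -0.212, -0.003, -537.441], [-0.153, -0.696, -0.702, 188.353], [0.147, 0.686, -0.712, 1414.444], [0.0, 0.0, 0.0, 1.0]] []
stand [(0.81, [342, 209, 55, 77])]
pin_left [(0.56, [343, 211, 55, 78])]
guard [(0.83, [288, 148, 53, 57])]
guard_grip [(0.8, [286, 149, 52, 63])]
guard_hole_left [(0.72, [286, 146, 54, 64])]
syringe_a [(0.73, [278, 237, 53, 24]), (0.59, [354, 210, 9, 39]), (0.42, [349, 187, 12, 21])]
plunger_a_top [(0.52, [344, 149, 15, 23])]
tub [(0.9, [338, 327, 60, 73]), (0.22, [290, 257, 24, 43])]
phone [(0.69, [278, 237, 52, 20]), (0.58, [352, 196, 8, 18]), (0.34, [345, 149, 14, 20])]
cutter [(0.94, [398, 296, 57, 12])]
beaker []
reagent []
dropper [(0.61, [342, 211, 63, 76]), (0.53, [285, 146, 50, 63]), (0.46, [344, 166, 4, 7])]
filter_jar [(0.66, [345, 148, 15, 22])]
top 57.18782223596957 320.2278652278767 199.74060184207138 [[0.148, -0.989, 0.004, -59.96], [-0.961, -0.145, -0.237, 584.582], [0.235, 0.032, -0.972, 877.97], [0.0, 0.0, 0.0, 1.0]] []
stand [(0.56, [324, 193, 80, 62])]
pin_left [(0.71, [3
[... 188 characters left out ...]
82, 215, 103, 56])]
guard_hole_left [(0.87, [184, 216, 103, 55])]
syringe_a [(0.64, [304, 176, 13, 16]), (0.61, [347, 178, 15, 15]), (0.58, [328, 176, 15, 16])]
plunger_a_top []
tub [(0.69, [471, 252, 76, 66])]
phone [(0.6, [317, 275, 42, 67]), (0.24, [327, 192, 81, 56])]
cutter [(0.79, [438, 183, 20, 52]), (0.27, [184, 217, 105, 51])]
beaker [(0.77, [269, 266, 19, 27]), (0.61, [329, 176, 7, 14]), (0.59, [437, 184, 21, 49]), (0.23, [183, 216, 102, 53])]
reagent [(0.91, [379, 275, 29, 28])]
dropper [(0.6, [250, 162, 14, 11])]
filter_jar [(0.9, [214, 148, 26, 23])]
[-1.61236204e-05  9.83411165e-01  1.81390405e-01  1.89374954e-05] 85.38224938738368 [-0.24626295  0.25555411 -0.19266169] 1.5 22.0
```

```bash
python3 - <<'E'
import cv2
a=cv2.imread("pics/side0.png");cv2.imwrite("pics/s1.png",cv2.resize(a[100:380,220:460],None,fx=2.14,fy=2.14,interpolation=3))
b=cv2.imread("pics/top0.png");cv2.imwrite("pics/t1.png",cv2.resize(b[120:320,120:520],None,fx=2,fy=2,interpolation=3))
E
```

```text
(no output)
```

View pics/s1.png

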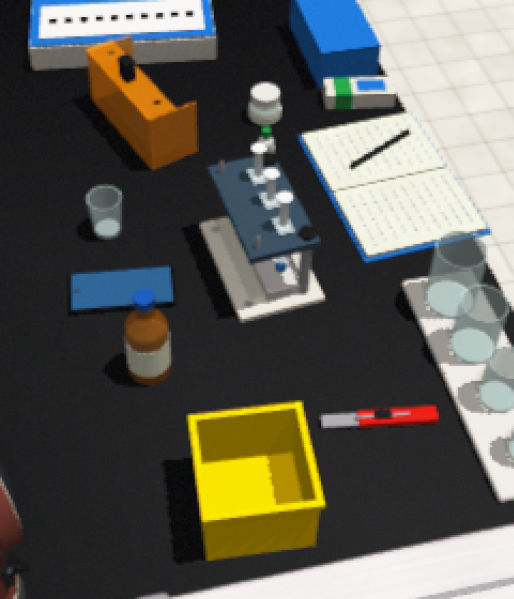

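View pics/t1.png

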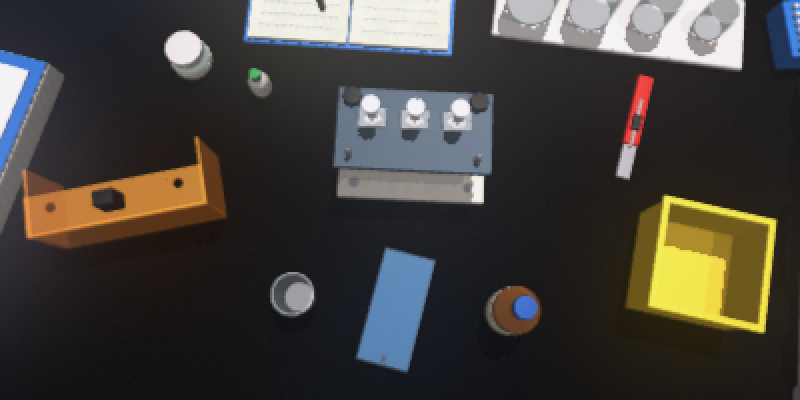

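The side view shows the guard at upper left, the stand in the middle with its front toward the robot, and the tub below. In the top view the pins are at about (293,196) and (359,199), and the guard holes at about (145,224) and (209,212). Next I'll zoom in for corners.

```bash
python3 - <<'E'
import cv2,numpy as np
a=cv2.imread("pics/side0.png");b=cv2.imread("pics/top0.png")
def crop(im,x,y):
    c=cv2.resize(im[y:y+75,x:x+100],None,fx=4,fy=4,interpolation=cv2.INTER_CUBIC)
    c=np.clip(c*1.4,0,255).astype(np.uint8)
    for i in range(0,100,20): cv2.putText(c,str(x+i),(4*i,8),0,.3,(255,255,255));cv2.line(c,(4*i,10),(4*i,14),(255,255,255))
    for i in range(15,75,20): cv2.putText(c,str(y+i),(0,4*i+3),0,.3,(255,255,255))
    return c
m=np.vstack([np.hstack([crop(b,278,155),crop(b,130,185)]),np.hstack([crop(a,300,165),crop(a,250,115)])])
cv2.imwrite("pics/m1.png",m)
E
```

```text
(no output)
```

View pics/m1.png

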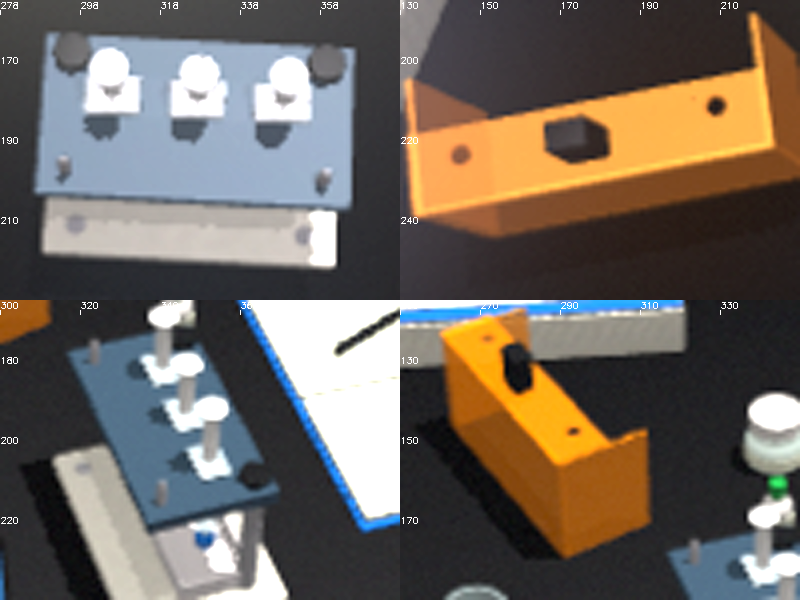

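```bash
cat > h.py <<'E'
import numpy as np
from scipy.optimize import least_squares
from station import ctrl
def K(c): 
    k=ctrl.get_calibration(c);return 200/np.tan(np.radians(k["vfov"]/2)),k["cx"],k["cy"],np.array(k["world_to_cam"])
CAL={c:K(c) for c in("side","top")}
def proj(c,P):
    f,cx,cy,T=CAL[c];p=T[:3,:3]@np.array(P,float)+T[:3,3];return np.array([cx+f*p[0]/p[2],cy+f*p[1]/p[2]])
def ray(c,uv,z):
    f,cx,cy,T=CAL[c];R=T[:3,:3];d=R.T@np.array([(uv[0]-cx)/f,(uv[1]-cy)/f,1]);o=-R.T@T[:3,3];return o+d*(z-o[2])/d[2]
def W(p,l):
    c,s=np.cos(p[2]),np.sin(p[2]);return np.array([p[0]+c*l[0]-s*l[1],p[1]+s*l[0]+c*l[1],l[2]+(p[3] if len(p)>3 else 0)])
def fit(obs,p0,free=(0,1,2)):
    fr=list(free)
    def full(v): p=np.array(p0,float);p[fr]=v;return p
    f=lambda v:np.concatenate([proj(c,W(full(v),l))-uv for c,l,uv in obs])
    r=least_squares(f,np.array(p0,float)[fr],loss="soft_l1");return full(r.x),f(r.x).reshape(-1,2)
E
cat > m.py <<'E'
from h import *
def px(x0,y0,u,v): return np.array([x0+(u+.5)/4-.5,y0+(v+.5)/4-.5])
S=[("top",(50,95,130),47,34),("top",(50,-95,130),355,49),("top",(-51,-95,130),350,207),("top",(-51,95,130),37,192),("top",(38,78,138),72,51),("top",(38,-78,138),326,62)]
S=[(c,l,px(278,155,u,v)) for c,l,u,v in S]
S2=[((-51,95,130),68,54),((-51,-95,130),150,222),((50,-95,130),278,190),((-35,78,130),94,62),((-35,-78,130),161,206)]
S2=[("side",l,px(300,165,u,v)) for l,u,v in S2]
G=[("top",l,px(130,185,u,v)) for l,u,v in [((0,78,110),60,154),((0,-78,110),316,106),((-32,109,110),18,219),((-32,-109,110),375,147)]]
G2=[("side",l,px(250,115,u,v)) for l,u,v in [((0,78,110),88,38),((0,-78,110),173,132),((-32,-109,110),156,165),((-32,109,110),42,33),((-32,-109,0),168,257),((55,-109,0),250,224)]]
for n,A,B,p0 in(("stand",S,S2,(620,0,0,0)),("guard",G,G2,(560,300,.2,0))):
    for nm,O in(("both",A+B),("top",A),("side",B)):
        p,r=fit(O,p0);print(n,nm,np.round(p,3),"\n" if nm!="both" else np.round(r,1).tolist())
    p,r=fit(A+B,p0,(0,1,2,3));print("freez",np.round(p,3),np.abs(r).max())
E
python3 m.py
```

```text
stand both [6.12955e+02 1.51100e+01 1.04000e-01 0.00000e+00] [[0.1, 0.3], [-0.2, -0.1], [0.5, 0.2], [-0.1, 0.5], [0.2, -0.1], [0.5, -0.1], [0.0, -0.9], [-0.3, 0.1], [0.4, -0.1], [0.1, -0.5], [0.2, -1.4]]
stand top [6.13172e+02 1.56270e+01 1.01000e-01 0.00000e+00] 

stand side [6.1217e+02 1.3033e+01 1.0800e-01 0.0000e+00] 

freez [ 6.13629e+02  1.56760e+01  1.03000e-01 -2.74700e+00] 0.9474887399362899
guard both [481.413 364.372 -31.068   0.   ] [[0.8, 0.5], [0.7, 0.1], [-0.5, -0.3], [0.3, 0.0], [0.0, -0.4], [0.1, -0.7], [0.6, -0.7], [-0.3, -0.7], [-0.7, 0.1], [-0.1, -0.5]]
guard top [481.475 365.288 -56.198   0.   ] 

guard side [481.185 361.783 -24.786   0.   ] 

freez [481.869 366.972 -31.066  -4.349] 0.7671081019079793
```

Both fits agree to within about 1 px, so there's no lens surprise. Guard yaw is 0.348 and stand yaw 0.104. Next: check IK and grasp the guard.

```bash
cat >> h.py <<'E'
ST=np.array([612.95,15.1,.104,0]);GD=np.array([481.4,364.4,.348,0])
def down(th): return [0,float(np.cos(th/2)),float(np.sin(th/2)),0]
def at(p,z): return [float(p[0]),float(p[1]),float(z)]
def st():
    o=ctrl.observe();print("t",round(o["time_s"],2),"tcp",np.round(o["tool_pos"],1),"F",np.round(o["wrist_force"],1),"M",np.round(o["moment"],2),"w",round(o["width"],1),"ff",np.round(o["finger_force"],1));return o
E
python3 - <<'E'
from h import *
tub=np.mean([ray("top",(120+u/2,120+v/2),105) for u,v in((664,197),(775,219),(765,331),(649,307))],axis=0);print("tub",tub,np.hypot(*tub[:2]))
for n,z in(("side",0),): 
    print([np.round(ray("top",(120+u/2,120+v/2),z),0)[:2].tolist() for u,v in((294,300),(385,250),(435,262),(515,330))])
g=W(GD,(-10,0,0));t=W(ST,(-45,0,0));print(g,t)
for p,z,th in((g,136,GD[2]),(g,345,GD[2]),(t,345,ST[2]),(t,160,ST[2]),(tub,250,ST[2]),(W(ST,(12,-52,0)),350,ST[2]),(W(ST,(12,52,0)),166,ST[2]),(tub,250,-.4)):
    q=ctrl.ik(at(p,z),down(th));print(None if q is None else np.round(q,2))
ctrl.move_pose(at(g,230),down(GD[2]));st()
ctrl.move_linear(at(g,137),vel=150);st()
ctrl.grip(0,60);st()
E
```

```text
tub [ 508.61482028 -364.73007912  105.        ] 625.8730430550104
[[393.0, 141.0], [476.0, 32.0], [471.0, -37.0], [398.0, -153.0]]
[471.99943371 360.98981623   0.        ] [568.19314073  10.42843192   0.        ]
[-0.44  0.69 -0.41  1.71  0.36  0.81 -2.24]
[-0.1   0.66 -1.11  1.43  0.59  1.42 -2.44]
[ 0.11  0.42 -0.25  1.52  0.11  1.22 -1.63]
[-0.03  0.6  -0.04  1.77  0.03  0.77 -1.56]
[ 0.56  0.58  0.04  1.5  -0.03  1.06 -0.86]
[ 0.12  0.52 -0.17  1.32  0.09  1.31 -1.52]
[-0.11  0.66 -0.07  1.61  0.05  0.87 -1.66]
[ 0.49  0.58  0.17  1.51 -0.11  1.06 -1.29]
t 4.97 tcp [472.7 360.2 229.9] F [-0.1 -1.   0.7] M [0.02 0.03 0.03] w 85.4 ff 0.0
t 5.74 tcp [472.3 361.6 137.8] F [0.  0.3 0.7] M [-0.01 -0.03  0.01] w 85.6 ff 0.0
t 6.32 tcp [472.3 361.6 137.7] F [0.1 0.9 2.8] M [ 0.05  0.02 -0.  ] w 25.2 ff 59.5
```

```bash
python3 - <<'E'
from h import *
import cv2
ctrl.move_linear([472.3,361.6,345],vel=200);st()
off=np.array([472.3,361.6])-W(GD,(0,0,0))[:2]
c,s=np.cos(ST[2]-GD[2]),np.sin(ST[2]-GD[2]);off=np.array([c*off[0]-s*off[1],s*off[0]+c*off[1]])
t=W(ST,(-35,0,0))[:2]+off
ctrl.move_linear(at(t,345),down(ST[2]),vel=180);st()
ctrl.move_linear(at(t,287),vel=150);st()
a=ctrl.read_camera("side");b=ctrl.read_camera("top")
cv2.imwrite("pics/side2.png",a[:,:,::-1]);cv2.imwrite("pics/top2.png",b[:,:,::-1])
m=np.vstack([cv2.resize(i[y:y+75,x:x+133],None,fx=4,fy=4,interpolation=cv2.INTER_CUBIC) for i,x,y in((b,255,150),(a,290,130))])
m=np.clip(m*1.4,0,255).astype(np.uint8);cv2.imwrite("pics/m2.png",m[:,:,::-1])
p=[387.,15,.104,150]
g=[W(ST,(-35,0,0))[0],W(ST,(-35,0,0))[1],ST[2],149]
for c in("top","side"):print(c,[np.round(proj(c,W(g,l)),1).tolist() for l in((0,78,110),(0,-78,110),(-32,109,110),(-32,-109,110),(-32,-109,0),(55,-109,0))])
E
```

```text
t 7.51 tcp [472.  360.8 343.5] F [-0.7 -0.5 -1.6] M [-0.01 -0.01  0.03] w 25.3 ff 59.0
t 9.68 tcp [568.4  12.2 345.1] F [-0.4 -0.6 -2.3] M [ 0.02 -0.    0.  ] w 24.8 ff 58.9
t 10.21 tcp [569.   11.4 287.5] F [-0.3 -0.8 -0.5] M [ 0.07 -0.01  0.01] w 25.9 ff 58.9
top [[290.2, 181.8], [365.2, 185.1], [274.2, 196.0], [380.0, 200.8], [372.4, 211.7], [372.9, 176.3]]
side [[323.1, 147.5], [341.1, 182.5], [309.5, 143.3], [333.7, 192.9], [333.2, 220.6], [362.0, 213.4]]
```

View pics/m2.png

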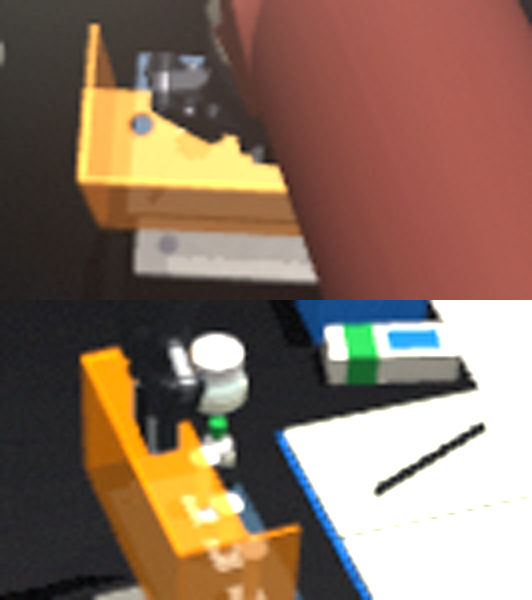

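```bash
python3 - <<'E'
from h import *
px=lambda x0,y0,u,v:np.array([x0+(u+.5)/4-.5,y0+(v+.5)/4-.5])
O=[("top",(0,78,110),px(255,150,142,124)),("top",(-32,109,110),px(255,150,78,184)),("side",(-32,109,110),px(290,130,82,55)),("side",(-32,-109,110),px(290,130,180,256)),("side",(55,-109,110),px(290,130,299,227))]
p,r=fit(O,(578,11,.104,150));print(p,np.round(r,1).tolist())
p,r=fit(O,(578,11,.104,150),(0,1,2,3));print(p,np.round(r,1).tolist())
print(W(ST,(-35,0,0)))
E
```

```text
[5.79199076e+02 1.06905196e+01 9.98266854e-02 1.50000000e+02] [[0.5, 0.5], [0.4, -0.4], [-0.1, -0.2], [-0.6, -0.9], [0.3, -0.8]]
[5.80091501e+02 1.21558991e+01 1.00780706e-01 1.46178188e+02] [[0.0, 0.5], [0.0, -0.4], [0.1, 0.4], [-0.4, -0.3], [0.4, -0.2]]
[578.13910946  11.46655816   0.        ]
```

```bash
python3 - <<'E'
from h import *
import cv2
o=ctrl.observe();x,y=o["tool_pos"][:2]
off=np.array([472.3,361.6])-W(GD,(0,0,0))[:2]
c,s=np.cos(ST[2]-GD[2]),np.sin(ST[2]-GD[2]);off=np.array([c*off[0]-s*off[1],s*off[0]+c*off[1]])
t=W(ST,(-35,0,0))[:2]+off+[-.5,.4];print(t)
ctrl.move_linear(at(t,190),down(ST[2]),vel=120);o=st();F0=o["wrist_force"][2]
z=190
while z>161:
    z-=3;ctrl.move_linear(at(t,z),vel=60);o=st()
    if np.linalg.norm(o["wrist_force"]-np.array([-.3,-.7,-1.5]))>9: break
a=ctrl.read_camera("side");b=ctrl.read_camera("top")
m=np.vstack([cv2.resize(i[y:y+75,x:x+133],None,fx=4,fy=4,interpolation=cv2.INTER_CUBIC) for i,x,y in((b,255,150),(a,290,150))])
m=np.clip(m*1.4,0,255).astype(np.uint8);cv2.imwrite("pics/m3.png",m[:,:,::-1])
E
```

```text
[568.13221597  11.34792905]
t 11.27 tcp [568.8  11.6 190.8] F [-0.2 -0.1 -1.6] M [0.05 0.03 0.01] w 25.6 ff 58.9
t 11.52 tcp [568.2  11.3 187.3] F [-0.4 -0.1 -1.8] M [ 0.08 -0.05 -0.05] w 25.2 ff 58.9
t 11.77 tcp [568.   11.3 183.8] F [-0.4 -0.3 -1.9] M [0.02 0.03 0.  ] w 25.2 ff 58.9
t 12.02 tcp [568.   11.3 180.7] F [ 0.2 -0.  -0.9] M [ 0.   -0.04 -0.02] w 25.2 ff 58.9
t 12.27 tcp [568.   11.3 177.8] F [ 0.1 -0.2 -0.8] M [-0.01 -0.02 -0.02] w 25.4 ff 58.9
t 12.52 tcp [568.   11.3 174.7] F [ 0.7  0.4 -2.5] M [ 0.08  0.02 -0.  ] w 25.3 ff 58.9
t 12.77 tcp [568.   11.3 171.7] F [-0.1 -0.4 -2. ] M [-0.07 -0.01 -0.03] w 25.3 ff 58.9
t 13.02 tcp [568.   11.3 168.7] F [-0.   0.9 -1.8] M [0.02 0.01 0.01] w 25.0 ff 58.9
t 13.27 tcp [568.   11.3 165.8] F [ 0.2  0.2 -1.8] M [-0.01  0.05 -0.02] w 25.6 ff 58.9
t 13.52 tcp [568.   11.3 162.7] F [-0.1 -0.2 -1.8] M [0.01 0.02 0.01] w 25.2 ff 58.9
t 13.77 tcp [568.7  11.5 161.6] F [-2.4 -1.3  7.4] M [-0.08  0.47  0.07] w 25.5 ff 60.1
```

View pics/m3.png

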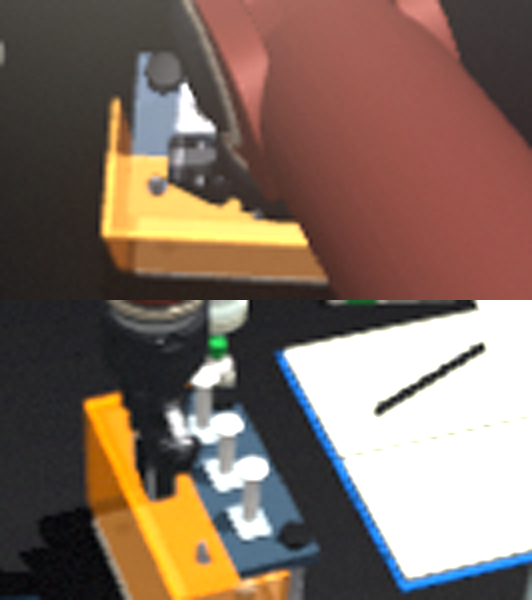

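The guard seated at the expected height with both pins showing through the strip: left at (157,185), right at (203,550). Next: release it, back off and press.

```bash
cat >> h.py <<'E'
def fz(n=4):
    v=[]
    for _ in range(n): v.append(ctrl.observe()["wrist_force"][2]);ctrl.dwell(.02)
    return float(np.mean(v))
def press(i):
    y=(52,0,-52)[i];p=W(ST,(12,y,0));ctrl.move_linear(at(p,242),down(ST[2]),vel=200)
    ctrl.move_linear(at(p,216),vel=150);ctrl.dwell(.1);b=fz(6);tip=194.;log=[]
    while True:
        f=fz()-b;log.append((round(tip,1),round(f,1)))
        if tip>148.5 and f>8.2: r="BLOCKED";break
        if tip<=148.5 and f>8: r="home";break
        if tip<142: r="floor";break
        tip-=(.7 if tip<148 else 1. if f>6 else 2.);ctrl.move_linear(at(p,tip+22),vel=40)
    o=st();print(i,r,"tip",o["tool_pos"][2]-22,log)
    ctrl.move_linear(at(p,242),vel=150);return r
E
python3 - <<'E'
from h import *
ctrl.grip(60);o=st();x,y,z=o["tool_pos"]
ctrl.move_linear([float(x),float(y),250.],vel=150)
ctrl.grip(0,40);st()
ctrl.move_linear(at(W(ST,(12,52,0)),250),down(ST[2]));press(0);st()
E
```

```text
t 14.29 tcp [568.1  11.4 159.8] F [ 0.  -0.5  0. ] M [-0.    0.04 -0.01] w 60.2 ff 0.0
t 15.64 tcp [568.1  11.4 250. ] F [-0.2  0.3  0.4] M [ 0.02 -0.07  0.01] w 0.1 ff 0.0
t 26.32 tcp [619.6  68.1 166.1] F [-3.7 -1.3 10.8] M [-0.41  0.89  0.04] w -0.2 ff 5.2
0 home tip 144.07458189976217 [(194.0, 0.2), (192.0, 1.0), (190.0, 0.1), (188.0, -0.0), (186.0, 0.9), (184.0, 2.0), (182.0, 2.4), (180.0, 2.3), (178.0, 1.9), (176.0, 2.0), (174.0, 2.3), (172.0, 2.6), (170.0, 2.3), (168.0, 2.2), (166.0, 1.9), (164.0, 2.1), (162.0, 2.4), (160.0, 2.4), (158.0, 2.1), (156.0, 2.2), (154.0, 1.9), (152.0, 0.9), (150.0, 1.1), (148.0, 1.0), (146.0, 1.3), (145.3, 2.1), (144.6, 3.2), (143.9, 4.8), (143.2, 7.9), (142.5, 10.9)]
t 26.99 tcp [619.1  67.8 240.8] F [0.3 0.  1.3] M [ 0.06 -0.    0.03] w -0.0 ff 0.0
```

```bash
sed -i 's/else 2\.);/else 3. if f<3.5 else 2.);/; s/f>8\.2/f>7.7/; s/fz(n=4)/fz(n=3)/' h.py; python3 - <<'E'
from h import *
press(1);press(2);st()
E
```

```text
t 30.98 tcp [625.3  16.5 193.1] F [-0.4 -0.   7.8] M [-0.08  0.18  0.05] w -0.1 ff 3.9
1 BLOCKED tip 171.1494564948479 [(194.0, 0.4), (191.0, -0.1), (188.0, 0.1), (185.0, -0.2), (182.0, 1.1), (179.0, 3.6), (177.0, 4.7), (175.0, 4.7), (173.0, 5.9), (171.0, 7.0), (170.0, 8.1)]
t 38.74 tcp [630.5 -35.3 166.1] F [-2.7 -1.6 10.3] M [-0.22  0.72 -0.01] w -0.0 ff 5.0
2 home tip 144.06556134573898 [(194.0, -0.3), (191.0, -1.3), (188.0, -0.2), (185.0, 0.5), (182.0, 0.9), (179.0, 0.5), (176.0, 1.4), (173.0, 1.2), (170.0, 0.4), (167.0, 1.3), (164.0, 0.6), (161.0, 0.1), (158.0, 0.6), (155.0, 1.1), (152.0, 0.5), (149.0, -0.4), (146.0, -0.4), (145.3, 1.0), (144.6, 2.0), (143.9, 4.2), (143.2, 6.7), (142.5, 10.1)]
t 39.41 tcp [629.7 -35.7 240.7] F [0.8 0.3 0.2] M [ 0.04 -0.01 -0.02] w -0.1 ff 0.0
```

The middle syringe is blocked; the other two are fully home. Next: grip the middle plunger's rod and lift.

```bash
python3 - <<'E'
from h import *
import cv2
p=W(ST,(12,0,0))
ctrl.grip(36);ctrl.move_linear(at(p,242),down(ST[2]),vel=200)
ctrl.move_linear(at(p,157),vel=120);st()
ctrl.grip(0,35);st()
ctrl.move_linear(at(p,175),vel=100);st()
ctrl.move_linear(at(p,315),vel=200);st()
a=ctrl.read_camera("side");b=ctrl.read_camera("top")
m=np.hstack([cv2.resize(i[y:y+150,x:x+133],None,fx=3,fy=3,interpolation=cv2.INTER_CUBIC) for i,x,y in((b,255,120),(a,290,100))])
cv2.imwrite("pics/m4.png",np.clip(m*1.4,0,255).astype(np.uint8)[:,:,::-1])
E
```

```text
t 41.11 tcp [625.5  16.4 157.7] F [-0.3  0.2 -0.1] M [ 0.1  -0.01 -0.02] w 36.2 ff 0.0
t 41.43 tcp [625.5  16.6 158.1] F [0.7 0.  2.6] M [-0.04  0.01 -0.01] w 16.0 ff 34.0
t 41.77 tcp [625.2  16.4 175.6] F [ 0.7 -0.4 -0.7] M [ 0.02 -0.02  0.02] w 16.2 ff 34.0
t 42.62 tcp [624.1  15.9 313.3] F [-0.5 -0.2 -0.8] M [-0.03 -0.04  0.08] w 16.3 ff 34.1
```

View pics/m4.png

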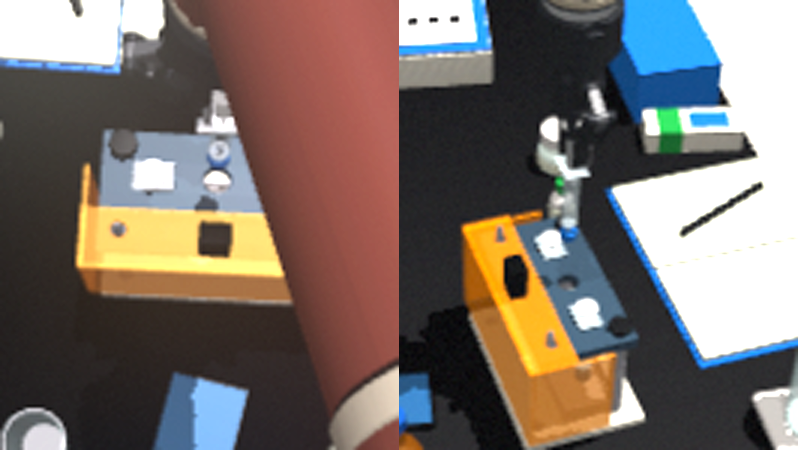

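The syringe is out and hanging straight, with its blue filter at (570,235) above the empty middle hole. The guard is seated on both pins and the other two plungers are home. Next: to the tub.

```bash
python3 - <<'E'
from h import *
import cv2
t=(508.6,-364.7)
ctrl.move_linear(at(t,315),down(-.2),vel=180);st()
ctrl.move_linear(at(t,139),vel=130);o=st()
ctrl.grip(62);ctrl.dwell(.3);st()
ctrl.move_linear(at(t,290),vel=150);ctrl.move_linear(at((480,-480),290),vel=200);ctrl.dwell(.5);st()
a=ctrl.read_camera("side");b=ctrl.read_camera("top")
cv2.imwrite("pics/m5.png",np.clip(np.vstack([cv2.resize(i[y:y+y2,x:x+x2],(800,300),interpolation=cv2.INTER_CUBIC) for i,x,y,x2,y2 in((b,120,120,400,150),(a,140,150,400,250))])*1.3,0,255).astype(np.uint8)[:,:,::-1])
E
```

```text
t 45.08 tcp [ 509.1 -363.6  315.1] F [ 0.9  0.  -1.5] M [-0.01 -0.05 -0.01] w 16.5 ff 34.1
t 46.58 tcp [ 509.2 -364.9  139.9] F [0.4 0.8 0.2] M [ 0.   -0.01 -0.03] w 16.1 ff 34.1
t 47.38 tcp [ 508.6 -364.7  139. ] F [-0.6  0.  -0.9] M [-0.02 -0.05  0.  ] w 62.1 ff 0.1
t 49.78 tcp [ 480.1 -479.8  290.1] F [ 0.4 -0.4  0.8] M [-0.06  0.02 -0.02] w 62.2 ff 0.0
```

View pics/m5.png

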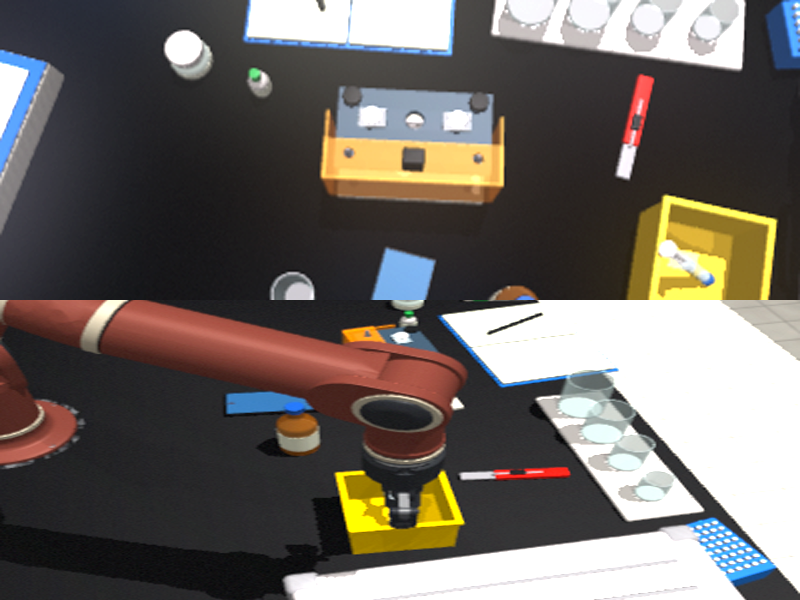

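The top view shows the syringe leaning inside the tub (about 685,260), the guard seated on both pins, and both other syringes home. Nothing else has moved, so I'm handing in.

```bash
python3 -c "
from station import ctrl
print(ctrl.finish_job())"
```

```text
the job is handed in; nothing more can be done
None
```

The job is handed in at about 50 s: the guard hangs on both pins, the left and right plungers are fully home, and the blocked middle syringe was not forced and is now in the yellow tub; no score came back.

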